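# Load a test cassette under the reader's spring-closed cover

### The job

Load the test cassette that lies in the reader's track: with one fingertip press the blue thumb plate down to hold the spring-closed cover open, and meanwhile with the other fingertip push the cassette by its orange lip along the track, under the cover, fully home against the stop; then let the cover close behind it. Only press and push: do not lift or tip the cassette, and leave the other things on the bench alone.

Things in the scene. Friction and masses are not known exactly. Their poses are not given: they have to be found in the camera images.
- reader: the cassette reader, fixed on the worktop, elsewhere and turned each time: grey base 270x134x8 mm, white track and housing, blue cover and thumb plate. Origin: on its underside (worktop level), below the hinge line, at the bay entrance. +x is the way to push the cassette (away from the robot), +y left, z up. All x, y, z in these notes are mm in this frame, unless told otherwise.
- entrance (a point): where the cassette's track meets the bay: x 0, y 35 (middle of the track), z 14 (track floor). The track runs along x from -132 to here between rails 38 mm apart and 5 mm high (to z 19); the bay goes on under the cover to a stop at x 49. Behind the stop is the housing, x 49 to 110, up to z 54.
- hinge_line (a point): point of the cover's hinge axis at x 0, y 0, z 34; the axis runs along x. A steel rod 6 mm thick lies on it from x -152 to 54, between posts up to z 38 at x -150 and 44.
- cover (a joint): angle of the spring-closed cover, rad: 0 closed; it grows as the thumb plate goes down and the cover rises; stop at 0.5. The cassette's body passes below the skirt once it is open by more than about 0.25. Pressing takes about 2 N at first, 4 to 5 N at 0.4. Let go, it closes by itself.
- skirt (a point): middle of the lower edge of the cover's front skirt. Closed, the 60x53 mm cover lies over the bay and the skirt (x -4 to 0, y 26 to 60, lower edge z 22, so 8 mm over the track floor) bars the cassette's body but not its neck.
- thumb_plate (a point): middle of the top face of the blue ribbed thumb plate, rigid with the cover, on the other side of the hinge; 122 mm along x (x -150 to -28), 44 mm wide. Closed it slopes: inner edge z 28, outer edge z 45. When the cover is open by 0.40 the plate is level, top at z 20, from y -62 to -18. A fingertip can slide along it in x while pressing.
- cassette: the cassette to load, loose in the track, white with orange lip, 83 mm long, 36 wide, 30 to 70 g. Origin: underside, mid-length; its own +x is the front, its axes lie along the reader's. Body: its x -3.5 to 41.5, 14 mm high. Neck: x -35.5 to -3.5, 30 wide, 5 high. Lip at the rear: x -41.5 to -35.5, 34 wide, 18 high. Fully home its origin is at x 7.5 of the reader, the closed skirt over the neck.
- lip (a point): middle of the rear face of the cassette's orange lip, 9 mm above the track floor: the face to push. At the start it is at x -122 to -92 of the reader.
- lip_home (a point): where lip is when the cassette is fully home: x -34, y 35, z 23. So the lip, and the finger behind it, stay outside the cover.
- spare_cassette: a second cassette, white with a grey lip, lying on the worktop to the right, not to be used. Origin at its underside.
- amber_a: small conical glass flask with amber broth, 52 mm wide, 85 mm tall, left of the reader. Origin at its underside.
- amber_b: a second such flask, 52 mm wide, 85 mm tall, left of the reader. Origin at its underside.
- marker: white marker pen with black cap, 132 mm long, lying on the left. Origin at its underside.
- tweezers: steel tweezers, 131 mm long, lying on the right. Origin at its underside.
- bulb: red rubber pipette bulb, 51 mm wide, 76 mm tall, on the right. Origin at its underside.
- foil_loose: flask wrapped in foil, 58 mm wide, 112 mm tall, behind on the right. Origin at its underside.
There are look-alikes about, which are no part of the job. What is shaped like the cassette but green or turquoise is not meant.

How it is judged:
By the outcome, as a careful person would: the job done as asked, in the order asked, and still so for the second after the job is handed in, with the robot touching nothing.
It also fails if it takes over 37 s, if anything falls off the work surface, if the arm or the gripper's body presses on something with over 40 N, if the wrist force passes 120 N, or if a joint passes its speed limit or range.

### The arm

A 6-joint arm with a two-finger parallel gripper is mounted at the origin on a cart in front of the work surface, level with it; the furniture and walls round the work are solid. World frame = base frame: x ahead of the robot, y to its left, z up, the work surface at z = 0. Lengths are in m, angles in rad, forces in N, time in s.
With the tool pointing down it reaches from about 0.375 to 0.9 m from the base axis. Payload 3.1 kg.
Tool frame: the origin (TCP) lies between the finger pads; the fingertips stand 11 mm ahead of it and the grasp point (between the pads) lies 8 mm behind it; z points along the fingers, y is the direction in which the jaws open and shut (so a half turn about z gives the same grasp; the last joint's range is limited). The gripper opens to 85 mm and grips with 20 to 120 N. Pads are 22 mm wide; open, the fingers measure 114 mm over their backs; the gripper's body (76 mm by 85 mm) begins 54 mm behind the grasp point. The pads swing forward as they close: fully open they stand 13 mm farther back than shut.
Start: joints at [-1.462, 0.527, 1.433, -0, 1.181, -0.178], TCP at [0.177, -0.599, 0.242] pointing down, gripper open.
Joint ranges: [-3.08, 3.08], [-0.75, 2.2], [0.22, 2.44], [-1.43, 4.57], [0, 2.65], [-2.85, 2.85]. Speed limits (rad/s): [2.79, 2.79, 3.14, 3.14, 3.14, 3.14].

### API

Orientations are given as a unit quaternion [x, y, z, w].
In Python, from station import manip gives the robot as it stands. The module is installed in compiled form; this text tells all that it offers.
- The arm moves only by the tool arm_command, never from a script. Its argument "rows" is a list of rows, each a list of 3 entries, a list of its own where there are three numbers: the shift along the world's x, y, z in mm, then the turn about the world's z in rad, then the closure, from -1 (fully open) to 1 (shut), so that 0 is half open. A call has 1 to 12 rows; each row shifts and turns the commanded pose from where the row before left it; what a row does not reach is not made up. A row lasts 1/8 s, in which the tool goes at most 62.5 mm and 10.7 degrees, less where a joint would pass 70% of its speed; a pose out of reach is approached as far as the arm can. A call with a gripper value outside its range is refused whole. The fingers move at their own pace and stop on an object; "squeeze" is the grip in N (left out, the last holds). Time passes only in rows, so rows that do not move let the fingers close. It gives the time, the measured TCP pose, the force and the opening at its end, in the units of the state.
- manip.sense(): the state, without advancing time (a new reading comes with each control period).
- manip.snapshot(name): name is "scene" or "side" or "wrist"; returns the picture (400x640x3 uint8, blue, green, red); there is no depth.
- manip.get_calibration(name): a dict with "fovy" (degrees; the focal length in pixels is half the picture's height over the tangent of half this angle, whatever the lens; pixels are square), "cx", "cy" (the principal point, pixels), "R" (3x3) and "t" (3): a world point X has camera coordinates R X + t. Camera axes: x right, y down, z forward; pixel columns grow to the right and rows downward; lengths in m; the calibration is good to about 2 mm. A picture is of the moment at which its call begins: read the wrist's pose just before it. get_calibration takes no time and is no camera call; for the wrist camera it gives the pose at the moment of the call.
- manip.sign_off(): hands the job in, once; it reports no verdict.
The state is a dict: "t": time; "q": joint angles; "qd": joint speeds; "tau": joint torques, N m; "tcp_pos": TCP position; "tool_rot": TCP orientation; "force": force on the tool from outside, world axes, zero at the start; "ft_torque": the same for the moment, N m; "finger_gap": opening from 0.0 (shut) to 1.0 (fully open).
Only numpy, scipy, OpenCV 4.12 (cv2) and the standard library are available. Lean on these libraries where they do the work, as an engineer would, in place of code of your own. Each camera call takes 0.05 s, during which the arm holds its last target.

## Working session

There is one attempt and no reset: what is moved stays moved. The work goes in short steps, Python scripts to look and compute and a tool call to move; the robot and the scene stay as the last step left them, time stands still between calls to the robot, and variables do not carry over. Pictures are saved under pics/ and viewed, and the job is handed in when it is done.

Besides the shell and the picture viewer there is one more tool, called after "Request:" as name(argument=value, ...) on one line, values as JSON. arm_command: Moves the arm, as the interface text tells. Its arguments: {"type":"object","properties":{"rows":{"type":"array","items":{"type":"array"}},"squeeze":{"type":"number"}},"required":["rows"]}

```bash
mkdir -p pics
python3 - <<'E'
from station import manip
import cv2
for n in ("scene","side"):
    cv2.imwrite(f"pics/{n}0.png",manip.snapshot(n)); c=manip.get_calibration(n); print(n,c)
s=manip.sense();print(s)
E
```

```text
scene {'fovy': 51.420074940247964, 'cx': 316.07237366161274, 'cy': 198.35588375439204, 'R': array([[-0.67536924, -0.73747482,  0.00269729],
       [-0.47001276,  0.42760701, -0.77216595],
       [ 0.56829956, -0.52276489, -0.6354152 ]]), 't': array([0.38492069, 0.29868954, 1.07226374])}
side {'fovy': 53.77768454362236, 'cx': 317.2383445607565, 'cy': 199.3644274114347, 'R': array([[-0.94354102, -0.33113623,  0.00889637],
       [-0.12500037,  0.33104873, -0.93529763],
       [ 0.3067658 , -0.88360372, -0.3537502 ]]), 't': array([0.51757471, 0.12057173, 0.90863841])}
{'t': 0.1, 'q': array([-1.46251143e+00,  5.28372312e-01,  1.43379231e+00,  1.18263718e-05,
        1.18138674e+00, -1.78468437e-01]), 'qd': array([ 0.00043384, -0.00151481, -0.00330422,  0.00122409, -0.00118149,
        0.00069146]), 'tau': array([ 8.62818433e-05, -4.43305206e+01, -1.78586662e+01, -3.15107718e-04,
        3.89079214e-03, -1.69132608e-05]), 'tcp_pos': array([ 0.17675616, -0.59883151,  0.24142622]), 'tool_rot': array([ 9.89739008e-01,  1.42883647e-01,  3.98252822e-05, -9.78563531e-04]), 'force': array([-0.33158993,  0.18948108,  0.1713356 ]), 'ft_torque': array([-0.01197779, -0.05493957,  0.00047561]), 'finger_gap': 1.000557215904231}
```

View pics/scene0.png

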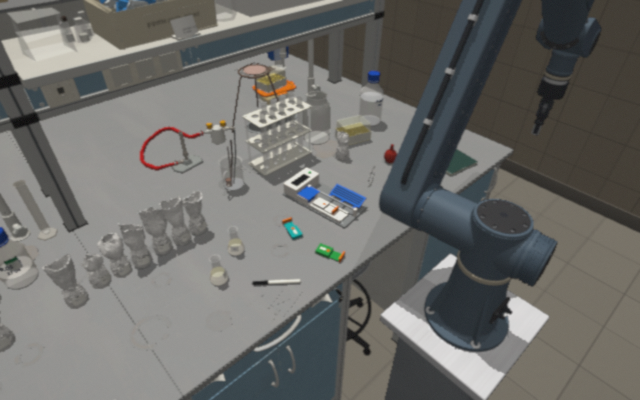

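View pics/side0.png

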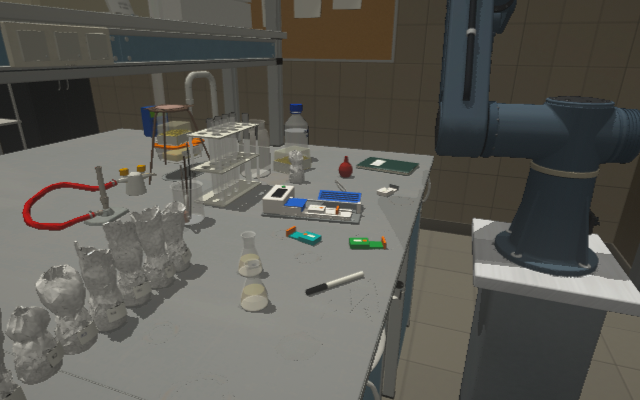

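The scene view shows the reader around (325,195), with the housing at (300,180) and the thumb plate at (348,196). In the side view it is around (312,203). I'll zoom in next.

```bash
cat > h.py <<'E'
import numpy as np, cv2
from station import manip
def K(c):
    f=200/np.tan(np.radians(c["fovy"]/2)); return f,c["cx"],c["cy"]
def ray(c,u,v):
    f,cx,cy=K(c); d=np.array([(u-cx)/f,(v-cy)/f,1]); R=np.array(c["R"]);return -R.T@c["t"], R.T@d
def onz(c,u,v,z):
    o,d=ray(c,u,v); return o+d*(z-o[2])/d[2]
def proj(c,X):
    f,cx,cy=K(c); p=np.array(c["R"])@np.array(X)+c["t"]; return np.array([cx+f*p[0]/p[2],cy+f*p[1]/p[2]])
E
python3 - <<'E'
from h import *
a=cv2.imread("pics/scene0.png")[160:230,275:375]; b=cv2.imread("pics/side0.png")[175:230,255:370]
cv2.imwrite("pics/sc0.png",cv2.resize(a,(800,560),interpolation=cv2.INTER_CUBIC))
cv2.imwrite("pics/sd0.png",cv2.resize(b,(805//115*115-5+0,383),interpolation=cv2.INTER_CUBIC))
c=manip.get_calibration("scene"); d=manip.get_calibration("side")
for p in ((300,180),(348,196),(338,222)): print(onz(c,*p,.02))
for p in ((278,195),(340,197),(363,219)): print(onz(d,*p,.02))
E
```

```text
[ 0.70236683 -0.04347434  0.02      ]
[ 0.52405581 -0.10510448  0.02      ]
[0.45455969 0.01184632 0.02      ]
[ 0.70296638 -0.08204091  0.02      ]
[ 0.52285834 -0.13161723  0.02      ]
[0.42069    0.00541092 0.02      ]
```

View pics/sc0.png

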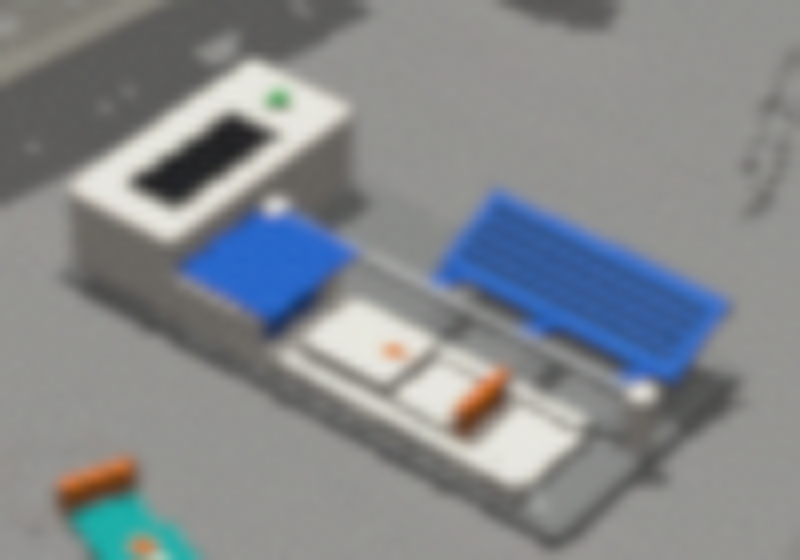

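View pics/sd0.png

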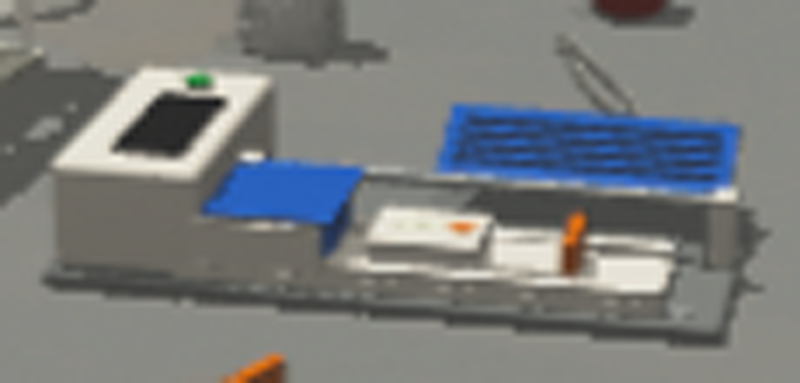

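Run:
```python
from h import *
c=manip.get_calibration("scene"); d=manip.get_calibration("side")
P=[onz(c,275+u/8,160+v/8,.054) for u,v in ((70,190),(165,240),(350,105),(255,60))]
Q=[onz(d,255+u/7,175+v/7,.054) for u,v in ((52,165),(192,180),(272,78),(140,68))]
for p,q in zip(P,Q): print(p.round(4),q.round(4))
w=manip.get_calibration("wrist"); s=manip.sense()
o=-w["R"].T@w["t"]; print(w["fovy"],o-s["tcp_pos"],w["R"][2])
for n,c_ in (("lip sc",onz(c,275+480/8,160+400/8,.026)),("lip sd",onz(d,255+573/7,175+245/7,.023))): print(n,c_)
```

```text
[0.6886 0.0401 0.054 ] [0.6907 0.0427 0.054 ]
[0.6355 0.0325 0.054 ] [0.6337 0.0385 0.054 ]
[ 0.6537 -0.0893  0.054 ] [ 0.6514 -0.0835  0.054 ]
[ 0.7073 -0.0811  0.054 ] [ 0.7089 -0.0757  0.054 ]
66.69919205711422 [0.07627239 0.02247188 0.13230784] [-0.29433141 -0.084126   -0.95199361]
lip sc [ 0.49731313 -0.01662438  0.026     ]
lip sd [ 0.50016378 -0.02287892  0.023     ]
```

Request:
arm_command(rows=[[[33,46,0],-0.012,0],[[33,46,0],-0.012,0],[[33,46,0],-0.012,0],[[33,46,0],-0.012,0],[[33,46,0],-0.012,0],[[33,46,0],-0.012,0],[[33,46,0],-0.012,0],[[33,46,0],-0.012,0],[[33,46,-5],-0.012,0],[[33,46,-10],-0.012,0],[[33,46,-15],-0.012,0],[[30,40,-10],-0.012,0]])

```text
t: 1.6
tcp_pos: [0.5703, -0.0514, 0.2013]
tool_rot: [0.997, 0.072, -0.001, -0.0]
force: [-0.5, -0.4, -0.5]
finger_gap: 0.502
```

Run:
```python
from h import *
import pickle
w=manip.get_calibration("wrist"); im=manip.snapshot("wrist"); print(manip.sense()["tcp_pos"])
pickle.dump(w,open("w1.pkl","wb")); cv2.imwrite("pics/w1raw.png",im)
cv2.imwrite("pics/w1.png",cv2.resize(im,(800,500),interpolation=cv2.INTER_CUBIC))
```

```text
[ 0.57319858 -0.04684409  0.20040717]
```

View pics/w1.png

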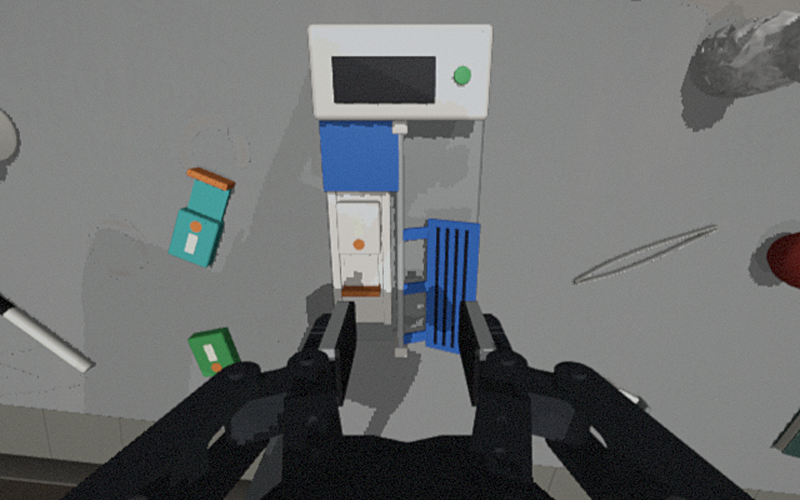

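Run:
```python
from h import *
import pickle
w=manip.get_calibration("wrist"); im=manip.snapshot("wrist"); print(manip.sense()["tcp_pos"],manip.get_calibration("wrist")["t"]-w["t"])
pickle.dump(w,open("w2.pkl","wb")); cv2.imwrite("pics/w2raw.png",im)
a=im[80:300,240:400]
cv2.imwrite("pics/w2.png",cv2.resize(a,(436,600),interpolation=cv2.INTER_CUBIC))
hsv=cv2.cvtColor(im,cv2.COLOR_BGR2HSV)
for nm,lo,hi in (("blue",(105,150,60),(125,255,255)),("orange",(3,150,60),(18,255,255))):
    m=cv2.inRange(hsv,lo,hi); n,l,st,ce=cv2.connectedComponentsWithStats(m)
    for i in range(1,n):
        if st[i,4]>15: 
            r=cv2.minAreaRect(np.argwhere(l==i)[:,::-1].astype(np.float32)); print(nm,st[i],ce[i].round(1),np.round(cv2.boxPoints(r),1).tolist())
```

```text
[ 0.57131177 -0.04932171  0.20077522] [-0.00404802 -0.00346989  0.00062093]
blue [ 261  101   63   56 3270] [291.9 129. ] [[261.0, 156.0], [261.0, 101.0], [323.0, 101.0], [323.0, 156.0]]
blue [ 327  179   62  107 3161] [359.1 224.5] [[320.8999938964844, 282.0], [328.1000061035156, 177.60000610351562], [388.20001220703125, 181.6999969482422], [381.0, 286.1000061035156]]
orange [155 138  37  18 296] [173.2 146. ] [[153.8000030517578, 142.8000030517578], [157.1999969482422, 134.6999969482422], [192.1999969482422, 149.1999969482422], [188.8000030517578, 157.3000030517578]]
orange [157 181   9   7  47] [160.9 184.2] [[157.0, 187.0], [157.0, 181.0], [165.0, 181.0], [165.0, 187.0]]
orange [288 196   7   7  44] [291.  199.1] [[288.0, 196.0], [294.0, 196.0], [294.0, 202.0], [288.0, 202.0]]
orange [631 212   9  15  46] [634.5 218.7] [[630.5999755859375, 225.60000610351562], [632.0, 211.89999389648438], [639.7999877929688, 212.6999969482422], [638.5, 226.3000030517578]]
orange [278 232  30   9 235] [292.6 236.4] [[278.0, 232.0], [307.0, 232.0], [307.0, 240.0], [278.0, 240.0]]
```

View pics/w2.png

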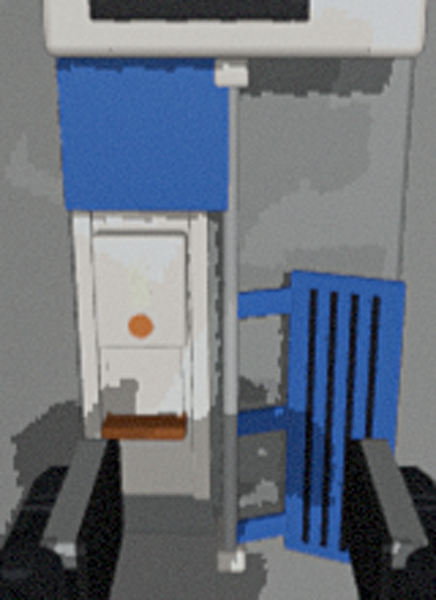

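Request:
arm_command(rows=[[[0,0,0],0,0.0],[[0,0,0],0,0.0]])

```text
t: 1.95
tcp_pos: [0.5692, -0.0545, 0.2024]
tool_rot: [0.998, 0.071, -0.0, 0.0]
force: [-0.6, -0.8, 0.6]
finger_gap: 0.5
```

Run:
```python
from h import *
import pickle
print(manip.sense()["tcp_pos"])
w=manip.get_calibration("wrist"); im=manip.snapshot("wrist"); s=manip.sense(); print(s["tcp_pos"],s["tool_rot"],manip.get_calibration("wrist")["t"]-w["t"])
pickle.dump(w,open("w2.pkl","wb")); cv2.imwrite("pics/w3raw.png",im)
a=im[80:300,240:400]
cv2.imwrite("pics/w3.png",cv2.resize(a,(436,600),interpolation=cv2.INTER_CUBIC))
hsv=cv2.cvtColor(im,cv2.COLOR_BGR2HSV)
m=cv2.inRange(hsv,(3,150,60),(18,255,255)); n,l,st,ce=cv2.connectedComponentsWithStats(m)
for i in range(1,n):
    if st[i,4]>15: print(st[i],ce[i])
```

```text
[ 0.56917731 -0.05448394  0.20243057]
[ 0.56924703 -0.05465001  0.20254971] [ 9.97516485e-01  7.04332883e-02 -6.58772347e-05  1.00641204e-04] [ 5.70323248e-05  1.89835371e-04 -2.51881128e-06]
[147 133  38  18 299] [165.70234114 141.19063545]
[150 176   9   8  49] [153.81632653 179.57142857]
[280 191   8   7  42] [283.9047619  193.76190476]
[628 191   7   8  17] [631.         194.47058824]
[626 192  14   9  23] [633.04347826 197.60869565]
[624 202  14  18  76] [630.38157895 209.39473684]
[271 227  30   8 207] [285.80676329 231.01449275]
[167 289   8   7  41] [170.80487805 292.34146341]
```

View pics/w3.png

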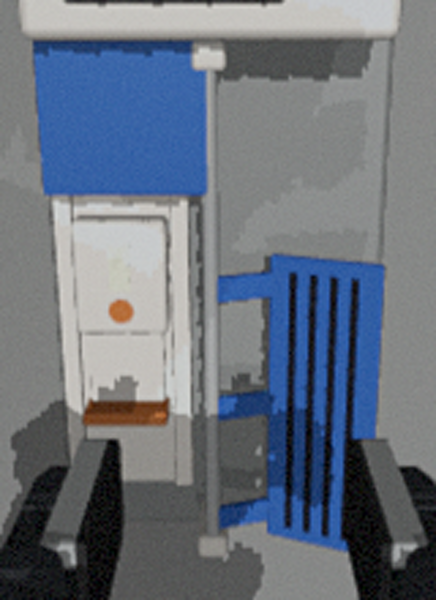

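Run:
```python
from h import *
import pickle
w=pickle.load(open("w2.pkl","rb")); print(-w["R"].T@w["t"])
g=lambda u,v,z:onz(w,240+u/2.725,80+v/2.725,z)
A=g(209,57,.038);B=g(213,543,.038); d=(A-B)[:2]; print("posts",A,B,np.linalg.norm(d),np.arctan2(d[1],d[0]))
for n,(u,v,z) in dict(hl=(22,35,.054),hr=(398,37,.054),plateNE=(384,264,.045),plateNW=(272,254,.028),plateSW=(270,532,.028),plateSE=(348,550,.045),liptopL=(84,402,.032),liptopR=(168,402,.032),lipbotL=(84,424,.032),lipbotR=(168,424,.032),railRend=(190,484,.019),railL=(70,470,.019),covL=(45,195,.034),covR=(206,195,.034)).items():
    p=g(u,v,z)
    th=np.arctan2(d[1],d[0]); e=d/np.linalg.norm(d); O=B[:2]+150e-3*e
    if n=='hl': O=((A[:2]-44e-3*e)+O)/2; print("O",O)
    q=p[:2]-O; print(n,p.round(4),"reader",(1e3*np.array([q@e,q@[-e[1],e[0]]])).round(1))
```

```text
[ 0.64790546 -0.04290303  0.33466743]
posts [ 0.64336515 -0.03505162  0.038     ] [ 0.45341564 -0.0622396   0.038     ] 0.1918853884916944 0.14216705700346882
O [ 0.60085569 -0.04113612]
hl [0.6418 0.0249 0.054 ] reader [49.9 59.6]
hr [ 0.6583 -0.0948  0.054 ] reader [ 48.2 -61.3]
plateNE [ 0.5818 -0.1072  0.045 ] reader [-29.3 -62.7]
plateNW [ 0.5757 -0.068   0.028 ] reader [-29.8 -23.1]
plateSW [ 0.4557 -0.0862  0.028 ] reader [-151.2  -24. ]
plateSE [ 0.4626 -0.1163  0.045 ] reader [-148.6  -54.8]
liptopL [ 0.5063 -0.0031  0.032 ] reader [-89.3  51. ]
liptopR [ 0.5111 -0.0362  0.032 ] reader [-89.3  17.6]
lipbotL [ 0.4967 -0.004   0.032 ] reader [-98.9  51.6]
lipbotR [ 0.5015 -0.0373  0.032 ] reader [-98.9  17.8]
railRend [ 0.4685 -0.0498  0.019 ] reader [-133.3   10.2]
railL [0.4679 0.0017 0.019 ] reader [-126.6   61.3]
covL [0.5872 0.0179 0.034 ] reader [-6.2 60.3]
covR [ 0.5955 -0.0403  0.034 ] reader [-6.2  1.6]
```

Request:
arm_command(rows=[[[-28,-3,-20],0.001,-0.64],[[-28,-3,-30],0,-0.64],[[-27,-2,-30],0,-0.64],[[0,0,-30],0,-0.64],[[0,0,-17],0,-0.64],[[0,0,0],0,-0.64],[[0,0,0],0,-0.64],[[0,0,0],0,-0.64]])

```text
t: 3.0
tcp_pos: [0.4874, -0.0619, 0.0763]
tool_rot: [0.997, 0.072, 0.001, 0.0]
force: [0.8, 0.2, 0.2]
finger_gap: 0.817
```

```bash
cat > look.py <<'E'
import sys
from h import *
import pickle
k=sys.argv[1]
w=manip.get_calibration("wrist"); im=manip.snapshot("wrist"); s=manip.sense()
sd=manip.snapshot("side")
pickle.dump(w,open("w%s.pkl"%k,"wb"))
a=cv2.resize(im[100:400,140:500],(480,400),interpolation=cv2.INTER_CUBIC)
b=cv2.resize(sd[165:235,250:390],(800,400)[0:2],interpolation=cv2.INTER_CUBIC)
cv2.imwrite("pics/wr%s.png"%k,a);cv2.imwrite("pics/sd%s.png"%k,b)
cv2.imwrite("pics/wraw%s.png"%k,im);cv2.imwrite("pics/sraw%s.png"%k,sd)
O=np.array([.6009,-.0411]);e=np.array([np.cos(.142),np.sin(.142)]);q=s["tcp_pos"][:2]-O
print(s["t"],s["tcp_pos"].round(4),"reader",(1e3*q@e).round(1),(1e3*q@[-e[1],e[0]]).round(1),"yaw",2*np.arctan2(s["tool_rot"][1],s["tool_rot"][0]),s["force"].round(2),s["finger_gap"])
E
python3 look.py 4
```

```text
3.05 [ 0.4874 -0.0618  0.0762] reader -115.3 -4.4 yaw 0.14358588751364196 [-0.01 -0.   -0.47] 0.8195543193405079
```

View pics/wr4.png

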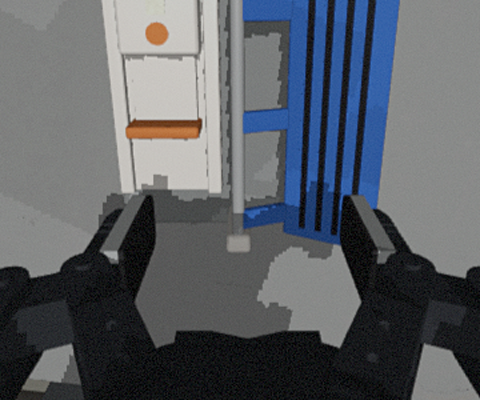

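View pics/sd4.png

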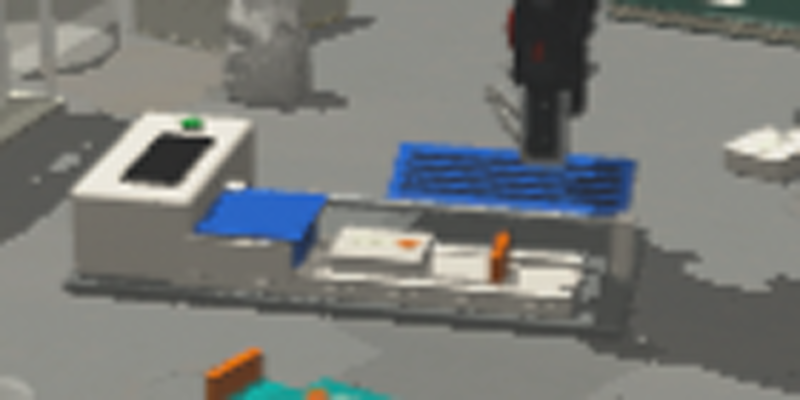

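Run:
```python
from h import *
import pickle
O=np.array([.6009,-.0411]);e=np.array([np.cos(.142),np.sin(.142)]);n=np.array([-e[1],e[0]])
d=manip.get_calibration("side")
for u in (525,543,565):
    o,r=ray(d,250+u*.175,165+160*.175)
    for y in (.030,.037,.044):
        t=(y-(o[:2]-O)@n)/(r[:2]@n); p=o+t*r; print(u,y,p[2].round(4),((p[:2]-O)@e).round(4))
w=pickle.load(open("w4.pkl","rb"))
for u,v,z in ((126,137,.032),(202,137,.032),(126,122,.032),(237,243,.038)):
    p=onz(w,140+u*.75,100+v*.75,z)[:2]-O; print((p@e*1e3).round(1),(p@n*1e3).round(1))
# candidates finger tips: left tip bottom-front
for z in (.06,.07,.075):
  for u,v in ((150,197),(104,250),(155,260),(345,197),(392,250)):
    p=onz(w,140+u*.75,100+v*.75,z)[:2]-O; print(z,(u,v),(p@e*1e3).round(1),(p@n*1e3).round(1))
```

```text
525 0.03 0.0723 -0.1091
525 0.037 0.0749 -0.1099
525 0.044 0.0774 -0.1108
543 0.03 0.073 -0.1175
543 0.037 0.0755 -0.1184
543 0.044 0.078 -0.1192
565 0.03 0.0738 -0.1278
565 0.037 0.0763 -0.1286
565 0.044 0.0788 -0.1294
-97.6 51.9
-97.5 16.8
-90.3 51.2
-150.0 0.8
0.06 (150, 197) -113.7 35.5
0.06 (104, 250) -138.9 57.0
0.06 (155, 260) -143.9 35.5
0.06 (345, 197) -113.5 -44.0
0.06 (392, 250) -138.6 -66.0
0.07 (150, 197) -108.5 32.9
0.07 (104, 250) -132.0 52.9
0.07 (155, 260) -136.6 32.9
0.07 (345, 197) -108.3 -41.3
0.07 (392, 250) -131.7 -61.8
0.075 (150, 197) -105.9 31.6
0.075 (104, 250) -128.5 50.8
0.075 (155, 260) -133.0 31.5
0.075 (345, 197) -105.7 -40.0
0.075 (392, 250) -128.2 -59.7
```

Request:
arm_command(rows=[[[0,0,-12],0,-0.64],[[0,0,-12],0,-0.64],[[0,0,-6],0,-0.64],[[0,0,-4],0,-0.64],[[0,0,-4],0,-0.64],[[0,0,0],0,-0.64],[[0,0,0],0,-0.64]])

```text
t: 3.98
tcp_pos: [0.4866, -0.0614, 0.0375]
tool_rot: [0.997, 0.072, -0.0, -0.0]
force: [-0.9, 0.6, 1.5]
finger_gap: 0.82
```

Request:
arm_command(rows=[[[0,0,-4],0,-0.64],[[0,0,-4],0,-0.64],[[0,0,-4],0,-0.64],[[0,0,-3],0,-0.64],[[0,0,0],0,-0.64],[[0,0,0],0,-0.64]])

```text
t: 4.72
tcp_pos: [0.4866, -0.0609, 0.0223]
tool_rot: [0.997, 0.072, -0.0, -0.0]
force: [-1.1, 5.2, 5.9]
finger_gap: 0.823
```

```bash
python3 look.py 5
```

```text
4.775 [ 0.4866 -0.0609  0.0223] reader -116.0 -3.4 yaw 0.1439633997965685 [-0.93  4.09  6.29] 0.819031730887385
```

View pics/wr5.png

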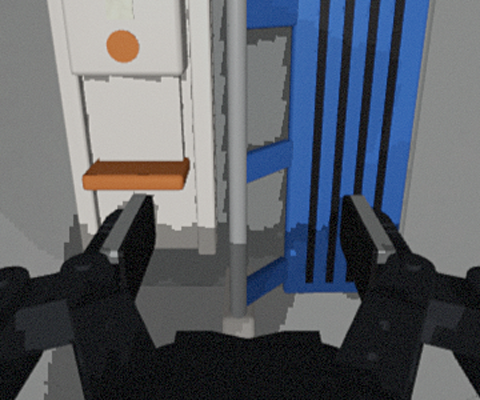

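View pics/sd5.png

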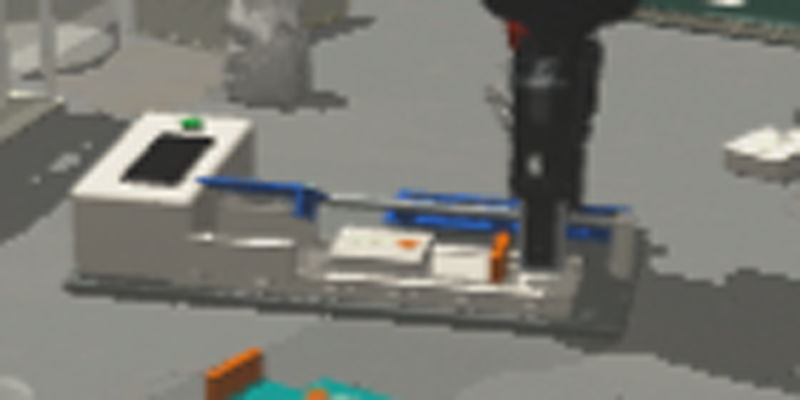

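Request:
arm_command(rows=[[[4.95,0.7,0],0,-0.64],[[4.95,0.7,0],0,-0.64],[[4.95,0.7,0],0,-0.64],[[4.95,0.7,0],0,-0.64],[[4.95,0.7,0],0,-0.64],[[4.95,0.7,0],0,-0.64],[[0,0,0],0,-0.64],[[0,0,0],0,-0.64]])

```text
t: 5.82
tcp_pos: [0.5177, -0.0574, 0.0226]
tool_rot: [0.997, 0.072, 0.001, 0.0]
force: [-0.6, 0.8, 5.4]
finger_gap: 0.819
```

```bash
python3 look.py 6
```

```text
5.875 [ 0.5177 -0.0574  0.0226] reader -84.6 -4.3 yaw 0.14387721381353 [-0.53  1.16  4.1 ] 0.8193972863771304
```

View pics/wr6.png

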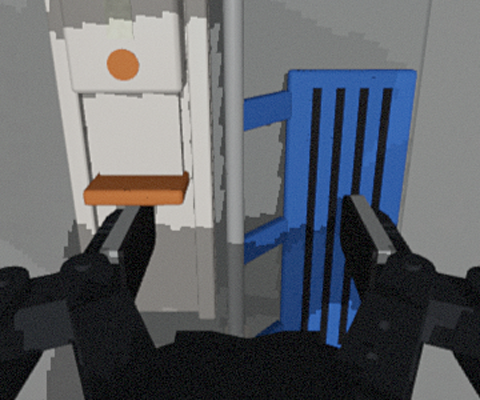

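View pics/sd6.png

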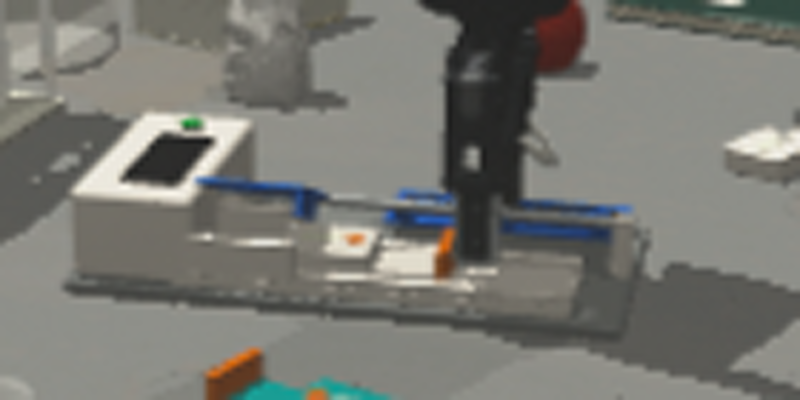

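The cassette is moving straight and its body is going under the raised skirt. I'll keep pushing.

Request:
arm_command(rows=[[[4.95,0.7,0],0,-0.64],[[4.95,0.7,0],0,-0.64],[[4.95,0.7,0],0,-0.64],[[4.95,0.7,0],0,-0.64],[[4.95,0.7,0],0,-0.64],[[4.95,0.7,0],0,-0.64],[[3,0.4,0],0,-0.64],[[0,0,0],0,-0.64],[[0,0,0],0,-0.64]])

```text
t: 7.05
tcp_pos: [0.5492, -0.0525, 0.0223]
tool_rot: [0.997, 0.072, -0.0, -0.0]
force: [-2.1, 0.8, 4.7]
finger_gap: 0.819
```

```bash
python3 look.py 7
```

```text
7.1 [ 0.5492 -0.0525  0.0223] reader -52.8 -4.0 yaw 0.14364794237145215 [-2.76 -0.09  4.05] 0.8179262583574269
```

View pics/wr7.png

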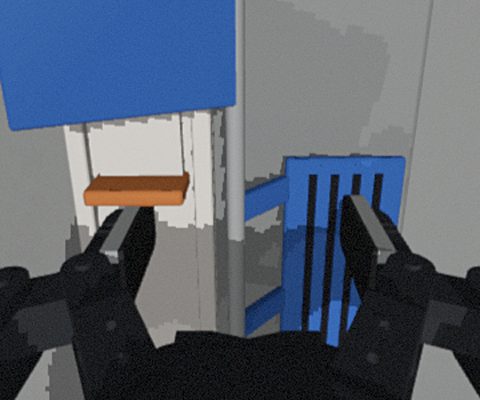

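View pics/sd7.png

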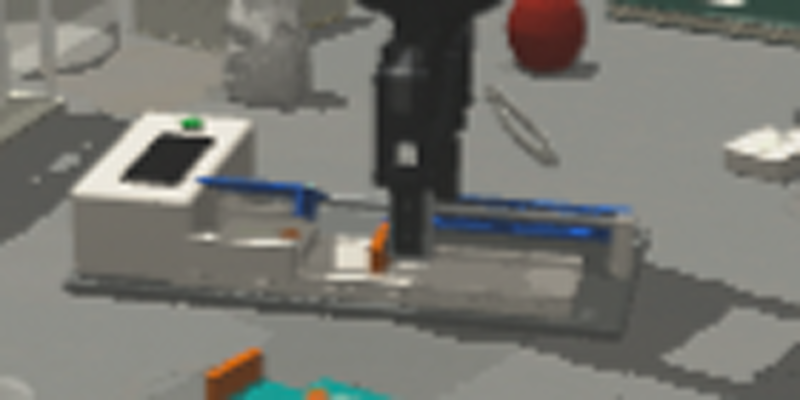

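Request:
arm_command(rows=[[[3,0.4,0],0,-0.64],[[2.5,0.3,0],0,-0.64],[[0,0,0],0,-0.64],[[0,0,0],0,-0.64]])

```text
t: 7.65
tcp_pos: [0.5552, -0.052, 0.0224]
tool_rot: [0.997, 0.072, 0.001, 0.0]
force: [-2.6, -0.7, 4.6]
finger_gap: 0.825
```

Request:
arm_command(rows=[[[1.5,0.2,0],0,-0.64],[[0,0,0],0,-0.64]])

```text
t: 7.9
tcp_pos: [0.5558, -0.0518, 0.0223]
tool_rot: [0.997, 0.072, -0.001, -0.0]
force: [-4.1, -1.3, 3.6]
finger_gap: 0.822
```

Request:
arm_command(rows=[[[1.5,0.2,0],0,-0.64],[[0,0,0],0,-0.64]])

```text
t: 8.15
tcp_pos: [0.5558, -0.0517, 0.0223]
tool_rot: [0.997, 0.073, -0.002, -0.0]
force: [-7.8, -2.2, 7.8]
finger_gap: 0.817
```

Request:
arm_command(rows=[[[1.5,0.2,0],0,-0.64],[[0,0,0],0,-0.64],[[0,0,0],0,-0.64]])

```text
t: 8.52
tcp_pos: [0.5559, -0.0516, 0.0223]
tool_rot: [0.997, 0.073, -0.004, -0.0]
force: [-9.7, -4.2, 8.1]
finger_gap: 0.819
```

```bash
python3 look.py 8
```

```text
8.575 [ 0.5559 -0.0516  0.0222] reader -46.0 -4.0 yaw 0.1465154951079142 [-8.43 -4.3   9.14] 0.8179827810337121
```

View pics/wr8.png

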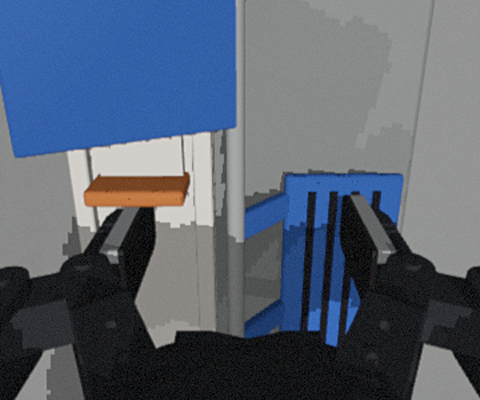

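View pics/sd8.png

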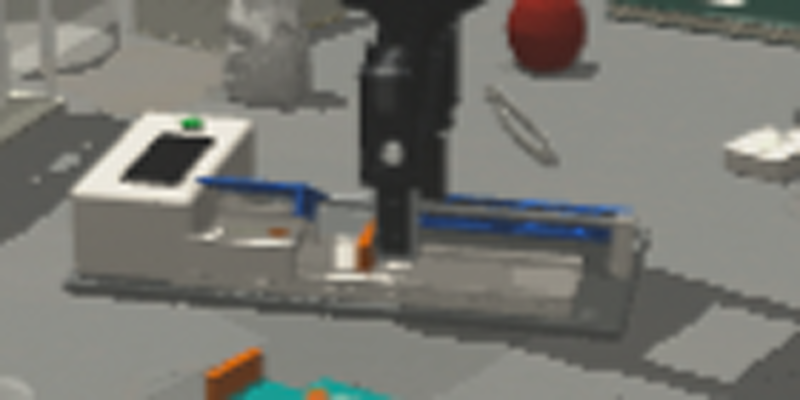

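Run:
```python
from h import *
import pickle
O=np.array([.6009,-.0411]);e=np.array([np.cos(.142),np.sin(.142)]);n=np.array([-e[1],e[0]])
for k in "678":
    w=pickle.load(open("w%s.pkl"%k,"rb")); im=cv2.imread("pics/wraw%s.png"%k); h=cv2.cvtColor(im,cv2.COLOR_BGR2HSV)
    m=cv2.inRange(h[215:280],(3,130,50),(20,255,255)); N,l,st,ce=cv2.connectedComponentsWithStats(m); i=1+np.argmax(st[1:,4]); x,y,ww,hh,_=st[i]; y+=215
    print(k,x,y,ww,hh)
    for u in (x+3,x+ww/2,x+ww-3):
        col=np.flatnonzero(m[:,int(u)])
        p=onz(w,u,215+col.max()+1,.032)[:2]-O; print((p@e*1e3).round(1),(p@n*1e3).round(1))
```

```text
6 203 229 78 26
-72.4 50.2
-72.9 33.9
-68.3 17.4
7 203 229 79 26
-40.9 50.4
-40.8 33.9
-35.3 17.2
8 203 229 79 27
-34.1 50.4
-34.5 33.9
-29.4 17.2
```

The lip's rear edge measures x = -34.3, where home is -34, and the push is blocked by the stop with rising force. I'll back off, then lift.

Request:
arm_command(rows=[[[-4,-0.6,0],0,-0.64],[[-4,-0.6,0],0,-0.64],[[-3,-0.4,0],0,-0.64],[[0,0,0],0,-0.64],[[0,0,0],0,-0.64]])

```text
t: 9.25
tcp_pos: [0.5493, -0.0535, 0.0225]
tool_rot: [0.997, 0.072, 0.001, 0.001]
force: [3.6, -0.5, 3.4]
finger_gap: 0.822
```

Request:
arm_command(rows=[[[0,0,4],0,-0.64],[[0,0,4],0,-0.64],[[0,0,4],0,-0.64],[[0,0,5],0,-0.64],[[0,0,8],0,-0.64],[[0,0,20],0,-0.64],[[0,0,30],0,-0.64],[[0,0,30],0,-0.64],[[0,0,10],0,-0.64],[[0,0,0],0,-0.64],[[0,0,0],0,-0.64],[[0,0,0],0,-0.64]])

```text
t: 10.75
tcp_pos: [0.5475, -0.0527, 0.1361]
tool_rot: [0.997, 0.072, -0.001, -0.0]
force: [-0.2, -0.7, 0.1]
finger_gap: 0.82
```

```bash
python3 look.py 9
python3 - <<'E'
from h import *
a=cv2.imread("pics/wraw9.png"); cv2.imwrite("pics/w9f.png",a)
E
```

```text
10.8 [ 0.5476 -0.0528  0.1363] reader -54.4 -4.0 yaw 0.1437695836725628 [ 0.27 -0.47  0.18] 0.8234106998596856
```

View pics/w9f.png

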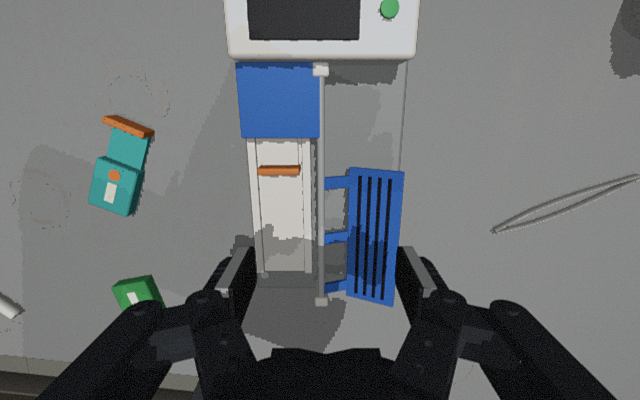

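View pics/sd9.png

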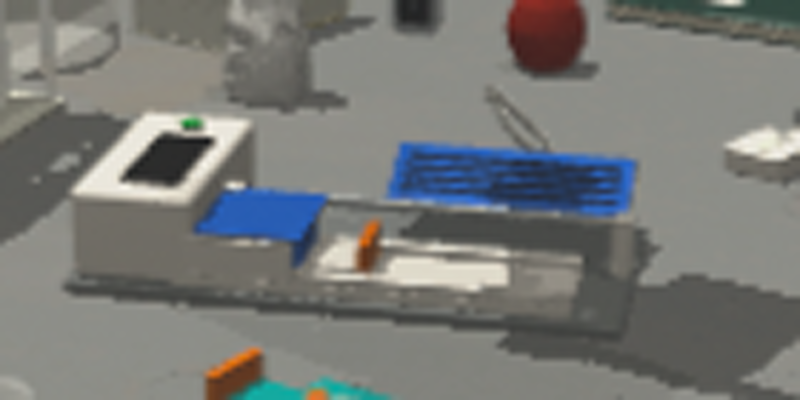

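Run:
```python
from h import *
import pickle
O=np.array([.6009,-.0411]);e=np.array([np.cos(.142),np.sin(.142)]);n=np.array([-e[1],e[0]])
w=pickle.load(open("w9.pkl","rb")); im=cv2.imread("pics/wraw9.png"); h=cv2.cvtColor(im,cv2.COLOR_BGR2HSV)
m=cv2.inRange(h,(3,130,50),(20,255,255)); m[:,:240]=0;m[:,320:]=0;ys,xs=np.nonzero(m)
print(xs.min(),xs.max(),ys.min(),ys.max())
for u in (xs.min()+3,xs.max()-3):
    p=onz(w,u,np.flatnonzero(m[:,u]).max()+1,.032)[:2]-O; print(p@e,p@n)
for u,v in ((320,71),(321,301)):
    p=onz(w,u,v,.038)[:2]-O; print("post",p@e,p@n)
```

```text
257 299 165 174
-0.03461245652250835 0.04910244578217649
-0.034520886946168006 0.020279115961495404
post 0.04233581053979974 0.0007361716115652432
post -0.14940579099771614 0.00039078340260898393
```

```bash
python3 -c "
from station import manip
print(manip.sign_off())"
```

```text
the job is handed in; nothing more can be done
None
```

The cassette is loaded and the job is handed in. I held the thumb plate down with the right fingertip while the left fingertip pushed the lip 63 mm along the track. After it reached the stop, I backed off and lifted clear, and the cover closed.

**Last checks:**
- **Cassette:** in the final picture the lip's rear edge is at x ≈ -34.5 (home is -34), square in the track. At the end of the push the finger no longer moved and the wrist's x force rose to about 10 N.
- **Cover:** the wrist and side views show it closed, with the thumb plate back up.
- **Robot:** the gripper touches nothing (force about 0, TCP at z 0.136 m). The clock read 10.8 s of the 37 s allowed.

**Small disagreements:**
- **Lip position:** the lip position worked out from the finger was x ≈ -35. That is about 1 mm short of home, within the 2 mm calibration.
- **Plate pressure:** while held down, the plate took about 4 to 6 N before the stop, against the 4 to 5 N given.

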